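Check the hinges of three cases and reject the stiff one

ROBOT

A 6-joint arm with a two-finger parallel gripper is mounted at the origin on a cart in front of the work surface, level with it; the furniture and walls round the work are solid. World frame = base frame: x ahead of the robot, y to its left, z up, the work surface at z = 0. Lengths are in m, angles in rad, forces in N, time in s.
With the tool pointing down it reaches from about 0.25 to 0.725 m from the base axis. Payload 9.7 kg.
Tool frame: the origin (TCP) lies at the very end of the fingers, on their centre line; the grasp point (between the pads) lies 19 mm behind it; z points along the fingers, y is the line along which they close (so a half turn about z gives the same grasp; the last joint's range is limited). The gripper opens to 85 mm and grips with 20 to 120 N. Pads are 22 mm wide; open, the fingers measure 114 mm over their backs; the gripper's body (76 mm by 85 mm) begins 54 mm behind the grasp point. The pads swing forward as they close: fully open they stand 13 mm farther back than shut.
Start: joints at [1.242, 0.087, 0.176, 1.66, 0, 1.571], TCP at [0.178, 0.521, 0.231] pointing down, gripper open.
Joint ranges: [-3.13, 3.13], [-0.85, 1.81], [-1.15, 1.24], [-2.2, 2.28], [-1.44, 1.52], [-3.14, 3.14]. Speed limits (rad/s): [2.22, 2.22, 2.57, 3.14, 3.14, 3.14].

INTERFACE

Orientations are given as a unit quaternion [w, x, y, z].
In Python, from rig import telemetry, grab_frame, job gives the robot as it stands.
- The arm moves only by the tool drive_tool, never from a script. Its arguments are lists of equal length, an entry for each row: "hand": the opening in per cent of the stroke, from 0 (shut) to 100 (fully open); "linear": the shift along the tool's x, y, z in mm, a list of three; "roll": the turn about the tool's z in rad. In form: {"hand": [hand, ...], "linear": [[x, y, z], ...], "roll": [roll, ...]}. A call has 1 to 8 rows; each row is the pose to reach, as a shift and turn from the pose commanded when the call began, along the tool's axes at that moment; what a row does not reach only later rows make up. A row lasts 1/10 s, in which the tool goes at most 50 mm and 8.59 degrees, less where a joint would pass 70% of its speed; a pose out of reach is approached as far as the arm can. A call with a gripper value outside its range is refused whole. The fingers move at their own pace and stop on an object; "grip_force" is the grip in N (left out, the last holds). Time passes only in rows, so rows that repeat a pose let the fingers close. It gives the time, the measured TCP pose, the force, the opening and the grip force at its end, in the units of the state.
- telemetry.state(): the state, without advancing time (a new reading comes with each control period).
- grab_frame(name): name is "side" or "top" or "wrist"; returns a dict with "img" (400x640x3 uint8, blue, green, red), "intrinsics" (3x3 intrinsics, pixels), "k1" (the pictures are not rectified: a ray, as slopes to the right and down, at radius r is drawn at 1 + k1 r^2 times it, then the intrinsics apply), "R" (3x3) and "t" (3): a world point X has camera coordinates R X + t; the wrist camera has in their place "hand_eye" (4x4, takes a point from camera to tool coordinates, whose origin is the TCP and whose axes are the flange's). Camera axes: x right, y down, z forward; pixel columns grow to the right and rows downward; lengths in m; the calibration is good to about 2 mm. A picture is of the moment at which its call begins: read the wrist's pose just before it. There is no depth.
- job.sign_off(): hands the job in; it is judged then, once.
The state is a dict: "time": time; "joints": joint angles; "qvel": joint speeds; "effort": joint torques, N m; "eef_pos": TCP position; "orientation": TCP orientation; "wrist_force": force on the tool from outside, world axes, zero at the start; "moment": the same for the moment, N m; "grip_width": finger opening in m; "finger_force": force on a finger pad.
Only numpy, scipy, OpenCV 4.12 (cv2) and the standard library are available. Lean on these libraries where they do the work, as an engineer would, in place of code of your own. Each camera call takes 0.05 s, during which the arm holds its last target. There are 200 camera calls.

TASK

One of these three identical hinged cases has a stiff hinge. Working from left to right, swing the lid of each case in its cradle well up by its tongue (to 60 degrees or more) to feel whether it moves freely. Put the stiff case upright in the reject tray and leave its lid standing by itself about half open as a sign; the two good cases stay in their cradles, shut, and nothing lying round about is disturbed.

Things in the scene. Friction and masses are not known exactly. Their poses are not given: they have to be found in the camera images.
- case_1: one of three identical grey hinged cases, 90 (x) x 60 (y) x 50.5 mm shut, 0.9 kg with lid, loose in its cradle. Origin: centre of underside; x runs from the front (tongue, towards the robot) to the hinge, z up. Box 38 mm high: take it by its long sides. A foot 6 mm high juts 30 mm out behind. Hinge line parallel to y, 45 mm behind the origin (+x), 38.5 mm above it; lid 12 mm thick, resting on it
- lid_1 (a joint): lid of case_1, 80 g: 0 = shut, 1.57 = upright, 1.9 = stop; all start shut. A free lid takes about 0.4 N at the tongue and falls shut when let go below upright; a stiff one takes about 2.2 N (0.22 N m) all the way and stays at any angle where it is left; fingers that keep their tilt while the tongue turns between them add about 0.5 to 1 N of rubbing
- tongue_1 (a point): grip point on the dark steel tongue of lid_1: 12 mm wide (along y), 10 mm thick, sticking 40 mm out of the lid's front edge; the point is 28 mm out, 118 mm from the hinge line along the lid and 6 mm above it when shut (48.5 mm above the bench). Moves with the lid; axes as the case's when shut
- cradle_1: fixed aluminium cradle of case_1: base 4 mm thick, front wall 20 mm high, rear wall 16 mm behind the foot, each 2 mm clear of the case, corner lugs 14 mm high at the sides (middle 66 mm of each side open for fingers). Origin: centre of underside; axes as the case's
- case_2: one of three identical grey hinged cases, 90 (x) x 60 (y) x 50.5 mm shut, 0.9 kg with lid, loose in its cradle. Origin: centre of underside; x runs from the front (tongue, towards the robot) to the hinge, z up. Box 38 mm high: take it by its long sides. A foot 6 mm high juts 30 mm out behind. Hinge line parallel to y, 45 mm behind the origin (+x), 38.5 mm above it; lid 12 mm thick, resting on it
- lid_2 (a joint): lid of case_2, 80 g: 0 = shut, 1.57 = upright, 1.9 = stop; all start shut. A free lid takes about 0.4 N at the tongue and falls shut when let go below upright; a stiff one takes about 2.2 N (0.22 N m) all the way and stays at any angle where it is left; fingers that keep their tilt while the tongue turns between them add about 0.5 to 1 N of rubbing
- tongue_2 (a point): grip point on the dark steel tongue of lid_2: 12 mm wide (along y), 10 mm thick, sticking 40 mm out of the lid's front edge; the point is 28 mm out, 118 mm from the hinge line along the lid and 6 mm above it when shut (48.5 mm above the bench). Moves with the lid; axes as the case's when shut
- cradle_2: fixed aluminium cradle of case_2: base 4 mm thick, front wall 20 mm high, rear wall 16 mm behind the foot, each 2 mm clear of the case, corner lugs 14 mm high at the sides (middle 66 mm of each side open for fingers). Origin: centre of underside; axes as the case's
- case_3: one of three identical grey hinged cases, 90 (x) x 60 (y) x 50.5 mm shut, 0.9 kg with lid, loose in its cradle. Origin: centre of underside; x runs from the front (tongue, towards the robot) to the hinge, z up. Box 38 mm high: take it by its long sides. A foot 6 mm high juts 30 mm out behind. Hinge line parallel to y, 45 mm behind the origin (+x), 38.5 mm above it; lid 12 mm thick, resting on it
- lid_3 (a joint): lid of case_3, 80 g: 0 = shut, 1.57 = upright, 1.9 = stop; all start shut. A free lid takes about 0.4 N at the tongue and falls shut when let go below upright; a stiff one takes about 2.2 N (0.22 N m) all the way and stays at any angle where it is left; fingers that keep their tilt while the tongue turns between them add about 0.5 to 1 N of rubbing
- tongue_3 (a point): grip point on the dark steel tongue of lid_3: 12 mm wide (along y), 10 mm thick, sticking 40 mm out of the lid's front edge; the point is 28 mm out, 118 mm from the hinge line along the lid and 6 mm above it when shut (48.5 mm above the bench). Moves with the lid; axes as the case's when shut
- cradle_3: fixed aluminium cradle of case_3: base 4 mm thick, front wall 20 mm high, rear wall 16 mm behind the foot, each 2 mm clear of the case, corner lugs 14 mm high at the sides (middle 66 mm of each side open for fingers). Origin: centre of underside; axes as the case's
- reject_tray: fixed open dark steel reject tray, 220 (x) x 146 (y) mm, walls 30 mm high and 4 mm thick, floor 4 mm thick. Origin: centre of its underside
- tape_measure: yellow tape measure, 38x84x66 mm, bystander; origin: centre of the underside
- calculator: grey calculator, 125x78x17 mm, bystander; origin: centre of the underside
- blue_tape: roll of blue tape, 84x86x24 mm, bystander; origin: centre of the underside
- pliers: pliers with red grips, 56x180x12 mm, bystander; origin: centre of the underside

How it is judged:
On the way, in this order (a step that is already met when the one before it is completed fails the run):
1. the lid of the leftmost case (as the robot sees them, left = +y) has been swung up past 0.8 rad, the case in its cradle ((((world y of cradle_1 above 0.19 m or (world y of reject_tray above 0.19 m and world y of cradle_1 above 0 m)) and value of joint lid_1 above 0.8 rad and distance between case_1 and cradle_1 below 0.035 m) or ((world y of cradle_2 above 0.19 m or (world y of reject_tray above 0.19 m and world y of cradle_2 above 0 m)) and value of joint lid_2 above 0.8 rad and distance between case_2 and cradle_2 below 0.035 m) or ((world y of cradle_3 above 0.19 m or (world y of reject_tray above 0.19 m and world y of cradle_3 above 0 m)) and value of joint lid_3 above 0.8 rad and distance between case_3 and cradle_3 below 0.035 m))), for 0.1 s.
2. the lid of the middle case (as the robot sees them, left = +y) has been swung up past 0.8 rad, the case in its cradle (((((world y of reject_tray above 0 m and world y of cradle_1 between -0.19 and 0 m) or (world y of reject_tray below 0 m and world y of cradle_1 between 0 and 0.19 m)) and value of joint lid_1 above 0.8 rad and distance between case_1 and cradle_1 below 0.035 m) or (((world y of reject_tray above 0 m and world y of cradle_2 between -0.19 and 0 m) or (world y of reject_tray below 0 m and world y of cradle_2 between 0 and 0.19 m)) and value of joint lid_2 above 0.8 rad and distance between case_2 and cradle_2 below 0.035 m) or (((world y of reject_tray above 0 m and world y of cradle_3 between -0.19 and 0 m) or (world y of reject_tray below 0 m and world y of cradle_3 between 0 and 0.19 m)) and value of joint lid_3 above 0.8 rad and distance between case_3 and cradle_3 below 0.035 m))), for 0.1 s.
3. the lid of the rightmost case (as the robot sees them, left = +y) has been swung up past 0.8 rad, the case in its cradle ((((world y of cradle_1 below -0.19 m or (world y of reject_tray below -0.19 m and world y of cradle_1 below 0 m)) and value of joint lid_1 above 0.8 rad and distance between case_1 and cradle_1 below 0.035 m) or ((world y of cradle_2 below -0.19 m or (world y of reject_tray below -0.19 m and world y of cradle_2 below 0 m)) and value of joint lid_2 above 0.8 rad and distance between case_2 and cradle_2 below 0.035 m) or ((world y of cradle_3 below -0.19 m or (world y of reject_tray below -0.19 m and world y of cradle_3 below 0 m)) and value of joint lid_3 above 0.8 rad and distance between case_3 and cradle_3 below 0.035 m))), for 0.1 s.
At the end, for the whole second after the job is handed in: The two free-swinging cases stand flat in their own cradles (within 12 mm of the centre), shut (under 0.15 rad); the stiff case stands flat and upright on the floor of the reject tray (its centre within 70 mm of the tray's) with its lid standing by itself between 0.3 and 1.4 rad; all are at rest (((value of joint lid_1 between 0.3 and 1.4 rad and horizontal distance between case_1 and reject_tray below 0.07 m and z of case_1 in the frame of reject_tray below 0.012 m and angle between each of case_1, case_2, case_3's own z axis and vertical below 0.1 rad and value of joint each of lid_2, lid_3 below 0.15 rad and horizontal distance between case_2 and cradle_2 below 0.012 m and z of case_2 in the frame of cradle_2 below 0.012 m and horizontal distance between case_3 and cradle_3 below 0.012 m and z of case_3 in the frame of cradle_3 below 0.012 m) or (value of joint lid_2 between 0.3 and 1.4 rad and horizontal distance between case_2 and reject_tray below 0.07 m and z of case_2 in the frame of reject_tray below 0.012 m and angle between each of case_2, case_1, case_3's own z axis and vertical below 0.1 rad and value of joint each of lid_1, lid_3 below 0.15 rad and horizontal distance between case_1 and cradle_1 below 0.012 m and z of case_1 in the frame of cradle_1 below 0.012 m and horizontal distance between case_3 and cradle_3 below 0.012 m and z of case_3 in the frame of cradle_3 below 0.012 m) or (value of joint lid_3 between 0.3 and 1.4 rad and horizontal distance between case_3 and reject_tray below 0.07 m and z of case_3 in the frame of reject_tray below 0.012 m and angle between each of case_3, case_1, case_2's own z axis and vertical below 0.1 rad and value of joint each of lid_1, lid_2 below 0.15 rad and horizontal distance between case_1 and cradle_1 below 0.012 m and z of case_1 in the frame of cradle_1 below 0.012 m and horizontal distance between case_2 and cradle_2 below 0.012 m and z of case_2 in the frame of cradle_2 below 0.012 m)) and linear speed of each of case_1, case_2, case_3 below 0.02 m/s and velocity of joint lid_1 between -0.05 and 0.05 rad/s and velocity of joint lid_2 between -0.05 and 0.05 rad/s and velocity of joint lid_3 between -0.05 and 0.05 rad/s); the robot touches nothing.
It fails at once if a bystander (tape measure, calculator, tape roll, pliers) is pushed more than 30 mm (distance of any of tape_measure, calculator, blue_tape, pliers from where it was at the start of the episode above 0.03 m).
It also fails if it takes over 72 s, if anything falls off the work surface, if the arm or the gripper's body presses on something with over 40 N, if the wrist force passes 120 N, or if a joint passes its speed limit or range.

## Working session

There is one attempt and no reset: what is moved stays moved. The work goes in short steps, Python scripts to look and compute and a tool call to move; the robot and the scene stay as the last step left them, time stands still between calls to the robot, and variables do not carry over. Pictures are saved under pics/ and viewed, at most 10 in all, crops included, and the job is handed in when it is done.

Besides the shell and the picture viewer there is one more tool, called after ">>>" in YAML: its name, and indented under it one key for each argument. drive_tool: Moves the arm, as the interface text tells. Its arguments: {"type":"object","properties":{"hand":{"type":"array","items":{"type":"number"}},"linear":{"type":"array","items":{"type":"array","items":{"type":"number"}}},"roll":{"type":"array","items":{"type":"number"}},"grip_force":{"type":"number"}},"required":["hand","linear","roll"]}

```bash
mkdir -p pics; ls
python3 - <<'E'
from rig import telemetry, grab_frame
import cv2,json,pickle
s=telemetry.state();print(s)
for n in("top","side"):
    f=grab_frame(n);pickle.dump(f,open(f"{n}.pkl","wb"));cv2.imwrite(f"pics/{n}0.png",f["img"]);print({k:v for k,v in f.items() if k!="img"})
f=grab_frame("wrist");print({k:v for k,v in f.items() if k!="img"})
E
```

```text
pics
{'time': 0.0, 'joints': array([1.24200010e+00, 8.74450799e-02, 1.75145809e-01, 1.65978369e+00,
       1.44622173e-05, 1.57078272e+00]), 'qvel': array([ 8.57008334e-04,  5.97678205e-04, -5.12055827e-04, -4.31565340e-05,
       -4.01374551e-04, -1.15016073e-04]), 'effort': array([-3.61902792e-03, -5.20390034e+01,  4.64804614e+01,  1.66705210e-02,
        1.23076350e-05, -8.32999962e-07]), 'eef_pos': array([0.17752247, 0.52033124, 0.2305973 ]), 'orientation': array([-1.12422200e-04,  1.63651845e-01,  9.86517947e-01, -6.33458548e-04]), 'wrist_force': array([-0.51002411, -0.06604564,  0.3589477 ]), 'moment': array([-0.02049656, -0.00132107,  0.03336893]), 'finger_force': 0.0, 'grip_width': 0.0853620698031946}
{'intrinsics': array([[441.68167181,   0.        , 316.767712  ],
       [  0.        , 441.68167181, 204.90400999],
       [  0.        ,   0.        ,   1.        ]]), 'k1': -0.10875863886327894, 'R': array([[-0.02503428, -0.99956442, -0.0156288 ],
       [-0.98787118,  0.0271319 , -0.15288683],
       [ 0.15324428,  0.01161183, -0.98812011]]), 't': array([0.03349595, 0.578277
[... 271 characters left out ...]
     [-0.0736813 , -0.36170666, -0.92937579],
       [ 0.22974783,  0.90068609, -0.36875533]]), 't': array([-0.54686379,  0.08737544,  1.06843057])}
{'intrinsics': array([[292.38371501,   0.        , 317.58871995],
       [  0.        , 292.38371501, 196.78533355],
       [  0.        ,   0.        ,   1.        ]]), 'k1': -0.03466391449513525, 'hand_eye': array([[-6.62041664e-04, -9.55731323e-01, -2.94240038e-01,
         7.53871901e-02],
       [ 9.99999781e-01, -6.27744201e-04, -2.11007052e-04,
        -2.48117787e-04],
       [ 1.69585722e-05, -2.94240113e-01,  9.55731529e-01,
        -1.42494398e-01],
       [ 0.00000000e+00,  0.00000000e+00,  0.00000000e+00,
         1.00000000e+00]])}
```

View pics/top0.png

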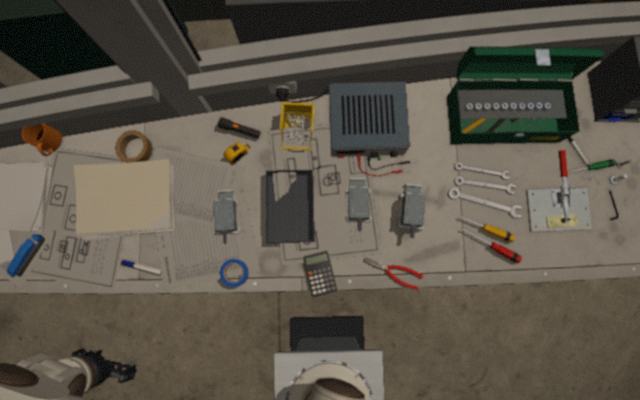

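View pics/side0.png

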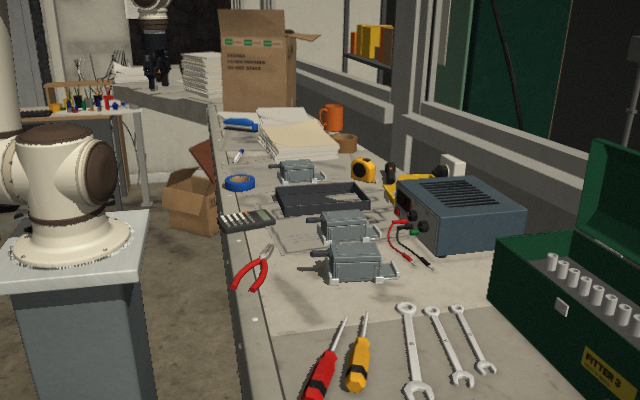

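The top view shows the cases at about (225,213), (358,203) and (412,207), with the tray at (290,206) and image left = +y. In the side view the tongues point towards the robot. Next I'll zoom in to measure them.

```bash
cat > h.py <<'E'
import numpy as np, cv2, pickle
from scipy.spatial.transform import Rotation as Ro
def dist(s,k1): r2=(s**2).sum(-1,keepdims=True); return s*(1+k1*r2)
def proj(f,X):
    c=np.atleast_2d(X)@f["R"].T+f["t"]; d=dist(c[:,:2]/c[:,2:],f["k1"])
    K=f["intrinsics"]; return d*[K[0,0],K[1,1]]+K[:2,2]
def back(f,uv,z):
    K=f["intrinsics"]; uv=np.atleast_2d(uv).astype(float); d=(uv-K[:2,2])/[K[0,0],K[1,1]]; s=d.copy()
    for _ in range(20): s=d/(1+f["k1"]*(s**2).sum(1,keepdims=True))
    ray=np.c_[s,np.ones(len(s))]@f["R"]; o=-f["R"].T@f["t"]
    return o+ray*((z-o[2])/ray[:,2])[:,None]
def wristify(f,pos,q):
    w,x,y,z=q; Rt=Ro.from_quat([x,y,z,w]).as_matrix(); H=f["hand_eye"]
    Rc=Rt@H[:3,:3]; tc=Rt@H[:3,3]+pos
    return dict(f,R=Rc.T,t=-Rc.T@tc)
# case wire: origin z0, pose x,y,yaw
def place(P,x,y,yaw,z=0):
    c,s=np.cos(yaw),np.sin(yaw); P=np.asarray(P,float); return np.c_[x+c*P[:,0]-s*P[:,1],y+s*P[:,0]+c*P[:,1],P[:,2]+z]
E
python3 - <<'E'
from h import *
f=pickle.load(open("top.pkl","rb"))
i=f["img"][170:300,200:440]; i=cv2.convertScaleAbs(i,alpha=1.8)
cv2.imwrite("pics/topz.png",cv2.resize(i,(800,433),interpolation=cv2.INTER_CUBIC))
print(back(f,[[225,213],[358,203],[412,207]],.05),back(f,[[290,206]],.03))
E
```

```text
[[ 0.56144715  0.28896274  0.05      ]
 [ 0.58046592 -0.10263835  0.05      ]
 [ 0.56425888 -0.26070704  0.05      ]] [[0.58012951 0.09824731 0.03      ]]
```

View pics/topz.png

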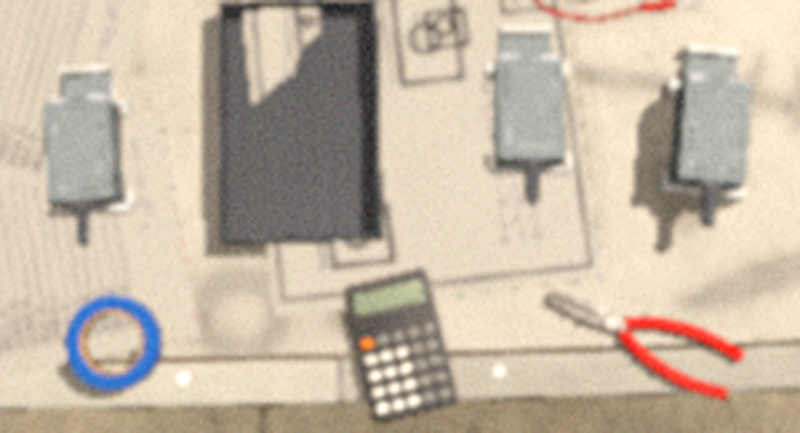

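The zoom shows the lids with their tongue ends at about (83,243), (532,200) and (708,222), and the back edges of the lids at about (84,100), (530,58) and (712,87). The tray spans (222..372, 5..243), the tape roll is at (113,343) and the pliers at (645,345).

```bash
cat >> h.py <<'E'
def plan(x,y,z,a):
    "a: wanted heading of case (tool x = a+pi). prints shift in tool mm and roll"
    from rig import telemetry
    s=telemetry.state(); w,qx,qy,qz=s["orientation"]; Rt=Ro.from_quat([qx,qy,qz,w]).as_matrix()
    d=Rt.T@(np.array([x,y,z])-s["eef_pos"])*1000
    cur=np.arctan2(Rt[1,0],Rt[0,0]); r=-((a+np.pi-cur+np.pi/2)%np.pi-np.pi/2)
    print("lin",d.round(1),"roll",round(r,3),"at",s["eef_pos"].round(4),"t",round(s["time"],2),"F",s["wrist_force"].round(2))
E
python3 - <<'E'
from h import *
f=pickle.load(open("top.pkl","rb"))
def Z(u): return np.array(u)/[800/240,433/130]+[200,170]
for tip,bk in (((83,243),(84,100)),((532,200),(530,58)),((708,222),(712,87))):
    p=back(f,Z(tip),.0485)[0];q=back(f,Z(bk),.0545)[0];d=q-p
    print(p.round(4),q.round(4),np.hypot(*d[:2]),np.arctan2(d[1],d[0]))
tr=back(f,[Z(c) for c in((222,5),(372,5),(378,240),(222,243))],.03);print(tr.round(3),tr.mean(0))
plan(.455,.29,.16,0)
E
```

```text
[0.4734 0.2892 0.0485] [0.5994 0.2876 0.0545] 0.1260432665743533 -0.012433418907023926
[ 0.501  -0.1043  0.0485] [ 0.626  -0.107   0.0545] 0.12496310506116372 -0.021728984010574024
[ 0.4774 -0.2573  0.0485] [ 0.5957 -0.2664  0.0545] 0.11865812409063511 -0.07677069597370743
[[0.688 0.167 0.03 ]
 [0.683 0.031 0.03 ]
 [0.471 0.031 0.03 ]
 [0.472 0.169 0.03 ]] [0.57846894 0.0998135  0.03      ]
lin [-337.  -128.4   70.9] roll -0.329 at [0.1776 0.5204 0.2307] t 0.15 F [ 0.47  0.33 -0.65]
```

>>> drive_tool:
  hand: [35,35,35,35,35,35,35,35]
  linear:
    - [-50,-19,10]
    - [-97,-37,20]
    - [-144,-55,30]
    - [-191,-73,40]
    - [-238,-91,50]
    - [-285,-109,60]
    - [-332,-126,70]
    - [-337,-128,71]
  roll: [-0.1,-0.2,-0.329,-0.329,-0.329,-0.329,-0.329,-0.329]

```text
time: 0.95
eef_pos: [0.4574, 0.2875, 0.1588]
orientation: [-0.0, 0.001, 1.0, -0.001]
wrist_force: [-1.7, 1.3, 0.3]
grip_width: 0.0298
finger_force: 0.0
```

```bash
cat >> h.py <<'E'
def shot(name,scale=None):
    from rig import telemetry,grab_frame
    s=telemetry.state(); f=wristify(grab_frame("wrist"),s["eef_pos"],s["orientation"])
    pickle.dump(f,open(name+".pkl","wb")); cv2.imwrite(f"pics/{name}.png",cv2.convertScaleAbs(f["img"],alpha=1.5)); return f
E
python3 - <<'E'
from h import *
f=shot("w1"); plan(.455,.29,.16,0)
E
```

```text
lin [ 2.9  2.9 -1.5] roll -0.004 at [0.4579 0.2871 0.1585] t 1.0 F [ 0.93 -1.74 -1.24]
```

View pics/w1.png

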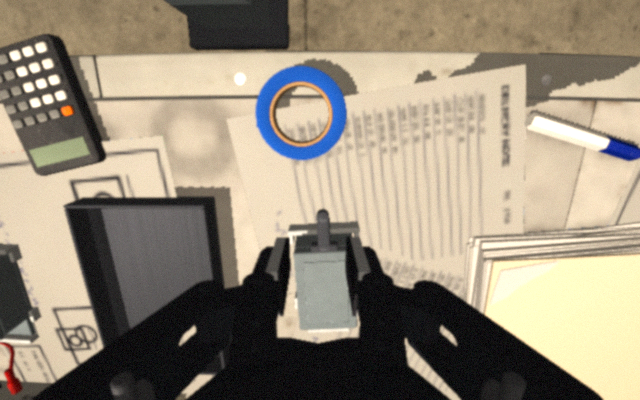

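The wrist image shows the tongue tip at about (322,212), the lid top spanning (297..350, 250..330), and the tape roll at (300,112). Next I'll fit the case pose to the image edges.

```bash
cat >> h.py <<'E'
def seg(a,b,n=25): t=np.linspace(0,1,n)[:,None]; return np.array(a)*(1-t)+np.array(b)*t
def fit(f,x0,y0,a0,zb=.004,rng=.012,save=None):
    from scipy.optimize import brute
    Q=lambda p,q,z:seg((p[0],p[1],z),(q[0],q[1],z))
    z=.0505; tz=.0495
    E=[Q((-.045,-.03),(.045,-.03),z),Q((-.045,.03),(.045,.03),z),Q((-.045,-.03),(-.045,-.008),z),Q((-.045,.008),(-.045,.03),z),
       Q((.045,-.03),(.045,.03),z),Q((-.083,-.006),(-.047,-.006),tz),Q((-.083,.006),(-.047,.006),tz),Q((-.085,-.004),(-.085,.004),tz)]
    P=np.vstack(E)
    g=cv2.GaussianBlur(cv2.cvtColor(f["img"],6).astype(np.float32),(0,0),1.2)
    gx=cv2.Sobel(g,5,1,0);gy=cv2.Sobel(g,5,0,1)
    m=cv2.GaussianBlur(np.minimum(np.hypot(gx,gy),60),(0,0),.8)
    def c(p):
        uv=proj(f,place(P,*p,zb)).astype(np.float32)
        return -cv2.remap(m,uv[None],None,cv2.INTER_LINEAR).mean()
    r=brute(c,((x0-rng,x0+rng),(y0-rng,y0+rng),(a0-.12,a0+.12)),Ns=17,finish=__import__("scipy.optimize").optimize.fmin)
    if save:
        o=cv2.convertScaleAbs(f["img"],alpha=1.5)
        o=cv2.resize(o,None,fx=3,fy=3,interpolation=cv2.INTER_CUBIC)
        for u in proj(f,place(P,*r,zb)): cv2.circle(o,tuple(int(v) for v in (u*3+1)),1,(0,0,255),-1)
        u=proj(f,place([[-.03,0,.04]],*r,zb))[0]*3; cx,cy=int(u[0]),int(u[1])
        cv2.imwrite(f"pics/{save}.png",o[max(0,cy-220):cy+220,max(0,cx-250):cx+250])
    t=place([[-.073,0,.0445]],*r,zb)[0]
    print("case",r.round(4),"score",round(c(r),1),"start",round(c((x0,y0,a0)),1),"tongue",t.round(4)); return r
E
python3 - <<'E'
from h import *
f=pickle.load(open("w1.pkl","rb")); t=pickle.load(open("top.pkl","rb"))
fit(f,.558,.289,-.01,save="fit1"); 
for p in((.558,.289,-.01),(.583,-.105,-.02),(.56,-.262,-.077)): fit(t,*p)
tip=back(f,[[322,211]],.0535);print(tip)
E
```

```text
case [0.5555 0.296  0.0676] score -50.2 start -41.2 tongue [0.4826 0.2911 0.0485]
case [ 0.5576  0.2863 -0.057 ] score -47.0 start -46.5 tongue [0.4847 0.2905 0.0485]
case [ 0.5841 -0.1016  0.0105] score -47.0 start -45.5 tongue [ 0.5111 -0.1024  0.0485]
case [ 0.5596 -0.2674 -0.1607] score -48.6 start -45.8 tongue [ 0.4876 -0.2557  0.0485]
[[0.47148552 0.29110985 0.0535    ]]
```

View pics/fit1.png

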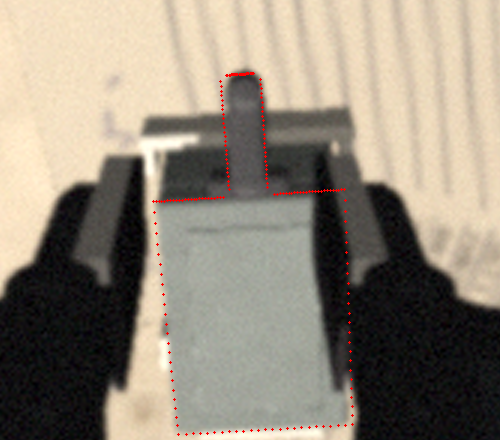

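The overlay shows the tongue axis running from (243,75) to (247,190) and the lid front edge at y≈197. The lid is narrower than my model, so I'll take position and yaw from the tongue axis and the lid's left edge.

Run:
```python
from h import *
f=pickle.load(open("w1.pkl","rb"))
u=proj(f,place([[-.03,0,.04]],.5555,.296,.0676,.004))[0]*3; o=np.array([int(u[0])-250,int(u[1])-220])
px=lambda *q:(np.array(q,float)+o-1)/3
tip=back(f,px(243,76),.0535)[0];base=back(f,px(247,188),.0535)[0];d=base-tip
print(tip,base,np.hypot(d[0],d[1]),np.arctan2(d[1],d[0]))
L=back(f,[px(160,200),px(177,428)],.0545);d=L[1]-L[0];print(L,np.hypot(d[0],d[1]),np.arctan2(d[1],d[0]))
F=back(f,[px(160,197),px(330,192)],.0545);print(F)
W=back(f,[px(146,118),px(351,108)],.02);print("wall",W)
```

```text
[0.47116694 0.29110958 0.0535    ] [0.50836208 0.29239399 0.0535    ] 0.03721730304754135 0.03451807984565262
[[0.5119453  0.26515493 0.0545    ]
 [0.59949307 0.26850695 0.0545    ]] 0.08761192111205321 0.03826920107973589
[[0.51090126 0.26518409 0.0545    ]
 [0.50933463 0.31827916 0.0545    ]]
wall [[0.49853789 0.25801809 0.02      ]
 [0.49504945 0.32879073 0.02      ]]
```

>>> drive_tool:
  hand: [35,35,35,35,35,35,35,35]
  linear:
    - [-28,1.5,10]
    - [-28,1.5,50]
    - [-28,1.5,90]
    - [-28,1.5,115]
    - [-28,1.5,129]
    - [-28,1.5,129]
    - [-28,1.5,129]
    - [-28,1.5,129]
  roll: [-0.035,-0.035,-0.035,-0.035,-0.035,-0.035,-0.035,-0.035]

```text
time: 1.8
eef_pos: [0.4841, 0.2927, 0.0332]
orientation: [0.001, -0.018, 1.0, 0.001]
wrist_force: [0.4, 0.3, 1.1]
grip_width: 0.03
finger_force: 0.0
```

>>> drive_tool:
  hand: [0,0,0,0,0]
  linear:
    - [0,0,0]
    - [0,0,0]
    - [0,0,0]
    - [0,0,0]
    - [0,0,0]
  roll: [0,0,0,0,0]
  grip_force: 20

```text
time: 2.3
eef_pos: [0.4839, 0.2925, 0.0326]
orientation: [0.001, -0.018, 1.0, 0.001]
wrist_force: [-0.7, 0.8, 5.9]
grip_width: 0.0115
finger_force: 23.5
```

Run:
```python
from h import *
from rig import telemetry
plan(.4832,.2915,.031,.035); s=telemetry.state(); print(s["grip_width"],s["finger_force"])
for a in np.arange(.0,1.35,.1):
    x=-118*np.cos(a)+6*np.sin(a)+118; z=118*np.sin(a)+6*np.cos(a)-6; print(round(a,2),[round(-x,1),0,round(-z,1)])
```

```text
lin [ 0.7 -1.   1.6] roll 0.0 at [0.4839 0.2925 0.0326] t 2.3 F [-0.7   0.8   5.93]
0.0114886426787365 23.49378939718008
0.0 [np.float64(-0.0), 0, np.float64(-0.0)]
0.1 [np.float64(-1.2), 0, np.float64(-11.8)]
0.2 [np.float64(-3.5), 0, np.float64(-23.3)]
0.3 [np.float64(-7.0), 0, np.float64(-34.6)]
0.4 [np.float64(-11.7), 0, np.float64(-45.5)]
0.5 [np.float64(-17.3), 0, np.float64(-55.8)]
0.6 [np.float64(-24.0), 0, np.float64(-65.6)]
0.7 [np.float64(-31.6), 0, np.float64(-74.6)]
0.8 [np.float64(-40.1), 0, np.float64(-82.8)]
0.9 [np.float64(-49.3), 0, np.float64(-90.2)]
1.0 [np.float64(-59.3), 0, np.float64(-96.5)]
1.1 [np.float64(-69.8), 0, np.float64(-101.9)]
1.2 [np.float64(-80.8), 0, np.float64(-106.2)]
1.3 [np.float64(-92.2), 0, np.float64(-109.3)]
```

>>> drive_tool:
  hand: [0,0,0,0,0,0]
  linear:
    - [-0.5,0,-6]
    - [-1.2,0,-12]
    - [-3.5,0,-23]
    - [-7,0,-34.6]
    - [-11.7,0,-45.5]
    - [-17.3,0,-55.8]
  roll: [0,0,0,0,0,0]

```text
time: 2.9
eef_pos: [0.5007, 0.2928, 0.0883]
orientation: [-0.0, -0.018, 1.0, 0.0]
wrist_force: [-0.2, 1.5, -2.2]
grip_width: 0.0115
finger_force: 22.2
```

>>> drive_tool:
  hand: [0,0,0]
  linear:
    - [-6.7,0,-9.8]
    - [-14.3,0,-18.8]
    - [-22.8,0,-27]
  roll: [0,0,0]

```text
time: 3.2
eef_pos: [0.5236, 0.2936, 0.1152]
orientation: [-0.0, -0.018, 1.0, 0.0]
wrist_force: [-0.4, 2.6, -2.2]
grip_width: 0.0114
finger_force: 22.3
```

>>> drive_tool:
  hand: [0,0,0,0,0,0]
  linear:
    - [-9.2,0,-7.4]
    - [-19.2,0,-13.7]
    - [-29.7,0,-19.1]
    - [-40.7,0,-23.4]
    - [-40.7,0,-23.4]
    - [-40.7,0,-23.4]
  roll: [0,0,0,0,0,0]

```text
time: 3.8
eef_pos: [0.5644, 0.2952, 0.1385]
orientation: [0.001, -0.017, 1.0, 0.0]
wrist_force: [-0.9, 2.3, 4.4]
grip_width: 0.0113
finger_force: 22.8
```

Run:
```python
from rig import telemetry,grab_frame
import cv2
s=telemetry.state();print(s["wrist_force"],s["moment"],s["grip_width"])
f=grab_frame("side"); i=f["img"][120:320,200:460]; cv2.imwrite("pics/s1.png",cv2.resize(cv2.convertScaleAbs(i,alpha=1.5),(780,600),interpolation=2))
```

```text
[-0.88824494  2.34963704  4.42385703] [0.57264723 0.07437555 0.01776635] 0.0113334840759719
```

View pics/s1.png

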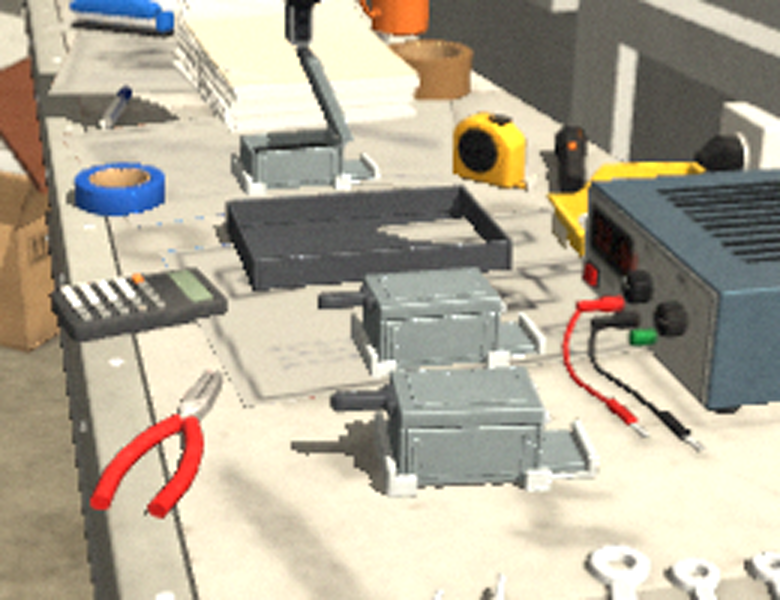

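The lid stands at about 70° in the side view, between (305,50) and (345,135) in the crop, and the case is still in its cradle. I'll lower it to about 0.2 rad and let go to see whether it falls.

>>> drive_tool:
  hand: [0,0,0,0,0,0,0,0]
  linear:
    - [11,0,4.3]
    - [21.5,0,9.7]
    - [31.5,0,16]
    - [40.7,0,23.4]
    - [49.2,0,31.6]
    - [56.8,0,40.6]
    - [63.5,0,50.4]
    - [69.1,0,60.7]
  roll: [0,0,0,0,0,0,0,0]

```text
time: 4.65
eef_pos: [0.4947, 0.2926, 0.0768]
orientation: [0.001, -0.018, 1.0, 0.0]
wrist_force: [1.4, 3.4, 1.4]
grip_width: 0.0116
finger_force: 22.2
```

>>> drive_tool:
  hand: [0,0,0,35,35,35,35]
  linear:
    - [4.7,0,10.9]
    - [6.5,0,16.5]
    - [6.5,0,16.5]
    - [6.5,0,16.5]
    - [6.5,0,16.5]
    - [6.5,0,16.5]
    - [6.5,0,16.5]
  roll: [0,0,0,0,0,0,0]

```text
time: 5.35
eef_pos: [0.4886, 0.2921, 0.0604]
orientation: [0.0, -0.017, 1.0, -0.0]
wrist_force: [-0.7, -0.0, 0.3]
grip_width: 0.0298
finger_force: 0.0
```

Run:
```python
from h import *
from rig import grab_frame
f=shot("w1b"); plan(.4832,.2915,.031,.035)
s=grab_frame("side"); pickle.dump(s,open("s1b.pkl","wb"))
a=cv2.resize(cv2.convertScaleAbs(f["img"][170:350,200:440],alpha=1.5),(400,300),interpolation=2)
b=cv2.resize(cv2.convertScaleAbs(s["img"][130:205,240:340],alpha=1.5),(400,300),interpolation=2)
cv2.imwrite("pics/c1.png",np.hstack([a,b]))
```

```text
lin [ 5.3 -0.5 29.4] roll 0.0 at [0.4885 0.2922 0.0604] t 5.4 F [-0.29 -0.24 -0.93]
```

View pics/c1.png

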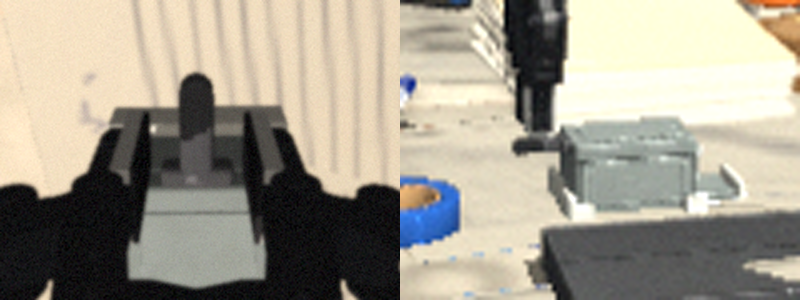

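Crop: the lid has dropped shut (tongue level at (545,145) on the side view), so the left case is free. Next is the middle one.

```bash
sed -i 's/\.045,-\.03)/.045,-.0265)/g; s/\.045,\.03)/.045,.0265)/g' h.py; grep -n 0265 h.py | head -3
python3 - <<'E'
from h import *
f=pickle.load(open("w1.pkl","rb")); t=pickle.load(open("top.pkl","rb"))
fit(f,.556,.294,.02)
for p in((.558,.291,.02),(.583,-.105,-.02),(.56,-.262,-.077)): fit(t,*p)
plan(.485,-.103,.16,0)
E
```

```text
35:    E=[Q((-.045,-.0265),(.045,-.0265),z),Q((-.045,.0265),(.045,.0265),z),Q((-.045,-.0265),(-.045,-.008),z),Q((-.045,.008),(-.045,.0265),z),
36:       Q((.045,-.0265),(.045,.0265),z),Q((-.083,-.006),(-.047,-.006),tz),Q((-.083,.006),(-.047,.006),tz),Q((-.085,-.004),(-.085,.004),tz)]
case [0.5556 0.2927 0.0201] score -49.4 start -47.5 tongue [0.4826 0.2912 0.0485]
case [0.5577 0.2953 0.0652] score -46.6 start -45.4 tongue [0.4849 0.2906 0.0485]
case [ 0.5845 -0.0978  0.0586] score -45.5 start -44.1 tongue [ 0.5116 -0.1021  0.0485]
case [ 0.56   -0.2678 -0.0959] score -48.0 start -45.3 tongue [ 0.4874 -0.2608  0.0485]
lin [  17.3 -394.8  -99.6] roll 0.035 at [0.4885 0.2922 0.0604] t 5.45 F [-0.56  0.51  0.4 ]
```

>>> drive_tool:
  hand: [35,35,100,100,100,100,100,100]
  linear:
    - [0,0,-40]
    - [0,-10,-85]
    - [3,-60,-99]
    - [6,-110,-99]
    - [9,-160,-99]
    - [12,-210,-99]
    - [14,-260,-99]
    - [16,-310,-99]
  roll: [0,0,0,0,0,0,0.035,0.035]

```text
time: 6.25
eef_pos: [0.483, -0.0177, 0.1596]
orientation: [0.0, 0.0, 1.0, -0.0]
wrist_force: [1.3, -0.3, -0.6]
grip_width: 0.0855
finger_force: 0.0
```

>>> drive_tool:
  hand: [100,100,100,100]
  linear:
    - [0,-50,0]
    - [4,-85,0]
    - [4,-85,0]
    - [4,-85,0]
  roll: [0,0,0,0]

```text
time: 6.65
eef_pos: [0.4792, -0.1015, 0.1593]
orientation: [0.0, 0.001, 1.0, 0.0]
wrist_force: [-0.4, 0.2, 0.1]
grip_width: 0.0854
finger_force: 0.0
```

Run:
```python
from h import *
f=shot("w2"); fit(f,.583,-.102,.0,save="fit2"); r=fit(f,.583,-.102,.0,rng=.006); plan(*place([[-.073,0,.031]],*r)[0],r[2])
```

```text
case [ 0.5813 -0.1008  0.0156] score -46.3 start -43.2 tongue [ 0.5083 -0.1019  0.0485]
case [ 0.5813 -0.1008  0.0156] score -46.3 start -43.2 tongue [ 0.5083 -0.1019  0.0485]
lin [-28.9  -1.3 128.3] roll -0.016 at [ 0.4793 -0.1007  0.1593] t 6.7 F [-0.05 -0.11 -0.99]
```

View pics/fit2.png

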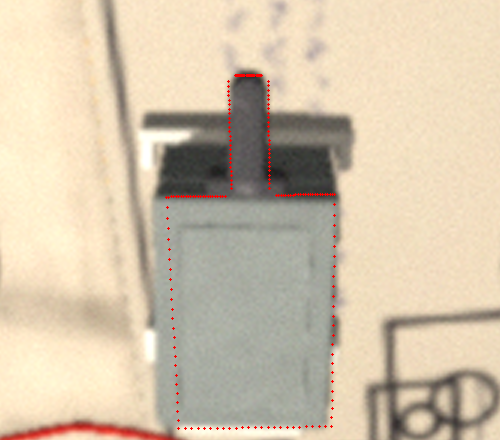

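The overlay shows tongue 2 fitted well between (230..268, 75..190), and the lid slightly wider than my model, about 57 mm. I'll grip, lift, lower and release it as before.

>>> drive_tool:
  hand: [35,35,35,35,35,35,35,35]
  linear:
    - [-15,-1,5]
    - [-29,-1,25]
    - [-29,-1,60]
    - [-29,-1,100]
    - [-29,-1,120]
    - [-29,-1,128]
    - [-29,-1,128]
    - [-29,-1,128]
  roll: [-0.01,-0.01,-0.01,-0.01,-0.01,-0.01,-0.01,-0.01]

```text
time: 7.5
eef_pos: [0.5092, -0.1014, 0.0327]
orientation: [0.001, -0.006, 1.0, -0.0]
wrist_force: [0.2, 0.2, 0.4]
grip_width: 0.0299
finger_force: 0.0
```

>>> drive_tool:
  hand: [0,0,0,0,0]
  linear:
    - [0,0,0]
    - [0,0,0]
    - [0,0,0]
    - [0,0,0]
    - [0,0,0]
  roll: [0,0,0,0,0]
  grip_force: 20

```text
time: 8.0
eef_pos: [0.5093, -0.1022, 0.0327]
orientation: [0.001, -0.005, 1.0, -0.0]
wrist_force: [0.5, 0.0, 6.8]
grip_width: 0.0118
finger_force: 19.7
```

>>> drive_tool:
  hand: [0,0,0,0,0,0]
  linear:
    - [-0.5,0,-6]
    - [-1.2,0,-12]
    - [-3.5,0,-23]
    - [-7,0,-34.6]
    - [-11.7,0,-45.5]
    - [-17.3,0,-55.8]
  roll: [0,0,0,0,0,0]

```text
time: 8.6
eef_pos: [0.5257, -0.1017, 0.0882]
orientation: [-0.0, -0.005, 1.0, -0.0]
wrist_force: [0.6, -2.8, -3.8]
grip_width: 0.0117
finger_force: 19.5
```

>>> drive_tool:
  hand: [0,0,0]
  linear:
    - [-6.7,0,-9.8]
    - [-14.3,0,-18.8]
    - [-22.8,0,-27]
  roll: [0,0,0]

```text
time: 8.9
eef_pos: [0.5487, -0.1016, 0.1152]
orientation: [-0.0, -0.005, 1.0, -0.0]
wrist_force: [-2.1, -1.8, -4.0]
grip_width: 0.0118
finger_force: 19.5
```

>>> drive_tool:
  hand: [0,0,0,0,0,0]
  linear:
    - [-9.2,0,-7.4]
    - [-19.2,0,-13.7]
    - [-29.7,0,-19.1]
    - [-40.7,0,-23.4]
    - [-40.7,0,-23.4]
    - [-40.7,0,-23.4]
  roll: [0,0,0,0,0,0]

```text
time: 9.5
eef_pos: [0.59, -0.1012, 0.139]
orientation: [0.001, -0.005, 1.0, -0.0]
wrist_force: [0.2, -2.8, 4.0]
grip_width: 0.0114
finger_force: 20.2
```

>>> drive_tool:
  hand: [0,0,0,0,0,0,0,0]
  linear:
    - [11,0,4.3]
    - [21.5,0,9.7]
    - [31.5,0,16]
    - [40.7,0,23.4]
    - [49.2,0,31.6]
    - [56.8,0,40.6]
    - [63.5,0,50.4]
    - [69.1,0,60.7]
  roll: [0,0,0,0,0,0,0,0]

```text
time: 10.3
eef_pos: [0.5209, -0.1021, 0.078]
orientation: [0.002, -0.005, 1.0, -0.0]
wrist_force: [2.0, -3.7, 1.8]
grip_width: 0.0112
finger_force: 20.0
```

>>> drive_tool:
  hand: [0,0,0,35,35,35,35]
  linear:
    - [4.7,0,10.9]
    - [6.5,0,16.5]
    - [6.5,0,16.5]
    - [6.5,0,16.5]
    - [6.5,0,16.5]
    - [6.5,0,16.5]
    - [6.5,0,16.5]
  roll: [0,0,0,0,0,0,0]

```text
time: 11.0
eef_pos: [0.5136, -0.1016, 0.0604]
orientation: [-0.0, -0.005, 1.0, 0.0]
wrist_force: [0.1, -0.3, 0.8]
grip_width: 0.0299
finger_force: 0.0
```

Run:
```python
from h import *
from rig import grab_frame
f=shot("w2b")
s=grab_frame("side"); pickle.dump(s,open("s2b.pkl","wb")); old=pickle.load(open("side.pkl","rb"))
r=(.5813,-.1008,.0156)
# tongue tip visibility at shut / at 0.2 rad open in side view: dark pixels?
for a in (0,.1,.2,.25,.3):
    P=place([[.045-d*np.cos(a)+6e-3*np.sin(a),0,.0385+d*np.sin(a)+.006*np.cos(a)] for d in(.112,.118,.124,.128)],*r,.004)
    uv=proj(s,P).round().astype(int); print(a,uv.tolist(),[s["img"][v,u].tolist() for u,v in uv],[old["img"][v,u].tolist() for u,v in uv])
a=cv2.resize(cv2.convertScaleAbs(f["img"][170:350,200:440],alpha=1.5),(400,300),interpolation=2)
b=cv2.resize(cv2.convertScaleAbs(s["img"][170:270,290:423],alpha=1.5),(400,300),interpolation=2)
cv2.imwrite("pics/c2.png",np.hstack([a,b]))
d=cv2.absdiff(s["img"],old["img"]).max(2)[204:250,312:375]; print((d>40).sum(), np.argwhere(d>40).min(0) if (d>40).any() else 0)
plan(.4793,-.1007,.16,0)
```

```text
0 [[312, 220], [309, 220], [307, 220], [305, 220]] [[128, 147, 153], [128, 147, 153], [131, 148, 154], [133, 150, 157]] [[65, 63, 64], [59, 60, 60], [48, 47, 47], [118, 135, 141]]
0.1 [[313, 215], [310, 215], [307, 215], [305, 215]] [[25, 23, 24], [88, 94, 92], [115, 131, 136], [116, 131, 136]] [[118, 134, 140], [113, 129, 135], [115, 129, 135], [115, 131, 136]]
0.2 [[314, 210], [311, 210], [308, 210], [307, 209]] [[27, 25, 23], [76, 80, 80], [32, 32, 29], [21, 21, 20]] [[54, 53, 54], [55, 54, 57], [54, 52, 53], [53, 53, 55]]
0.25 [[314, 208], [312, 207], [309, 207], [307, 207]] [[22, 22, 19], [26, 25, 26], [45, 45, 45], [22, 20, 25]] [[55, 55, 55], [53, 52, 55], [56, 57, 55], [54, 55, 53]]
0.3 [[315, 205], [313, 205], [310, 204], [308, 204]] [[31, 31, 31], [17, 17, 16], [74, 77, 77], [19, 19, 20]] [[63, 63, 64], [62, 63, 63], [60, 63, 62], [57, 59, 57]]
479 [0 0]
lin [ 34.3   1.3 -99.7] roll 0.01 at [ 0.5136 -0.1016  0.0603] t 11.1 F [ 0.64  0.86 -0.05]
```

At the shut-tongue pixels (307–312, 220) the side view now shows bare bench, so lid 2 stayed up. It also took about 4 N against 2.2 N, so case 2 looks stiff. I'll close it, then feel case 3.

>>> drive_tool:
  hand: [0,0,0,0,0,0,0,0]
  linear:
    - [0,0,0]
    - [0,0,0]
    - [0,0,0]
    - [0,0,0]
    - [3,0,11]
    - [4.5,0,20]
    - [5.2,0,29]
    - [5.2,0,30]
  roll: [0,0,0,0,0,0,0,0]

```text
time: 11.9
eef_pos: [0.5085, -0.102, 0.0309]
orientation: [0.0, -0.005, 1.0, -0.0]
wrist_force: [-3.1, 0.5, 20.4]
grip_width: 0.0114
finger_force: 26.5
```

>>> drive_tool:
  hand: [0,0,35,35,35,35,35,35]
  linear:
    - [0,0,0]
    - [0,0,0]
    - [0,0,0]
    - [0,0,0]
    - [0,0,0]
    - [0,0,-30]
    - [0,0,-75]
    - [0,0,-120]
  roll: [0,0,0,0,0,0,0,0]

```text
time: 12.7
eef_pos: [0.5076, -0.1017, 0.1507]
orientation: [-0.001, -0.005, 1.0, 0.0]
wrist_force: [0.3, -0.0, -0.5]
grip_width: 0.0302
finger_force: 0.0
```

Run:
```python
from h import *
from rig import grab_frame
s=grab_frame("side"); pickle.dump(s,open("s2c.pkl","wb")); old=pickle.load(open("side.pkl","rb"))
print([s["img"][220,u].tolist() for u in(312,309,307)])
d=cv2.absdiff(s["img"],old["img"]).max(2)[204:250,300:375]; print((d>40).sum())
plan(.462,-.26,.16,-.08)
```

```text
[[64, 65, 62], [63, 63, 63], [42, 42, 42]]
40
lin [  49.7 -157.4   -1.1] roll 0.09 at [ 0.5101 -0.1021  0.1591] t 12.75 F [-2.93  0.6   6.53]
```

>>> drive_tool:
  hand: [100,100,100,100,100,100]
  linear:
    - [12,-45,-5]
    - [28,-90,-8]
    - [42,-135,-8]
    - [48,-157,-8]
    - [48,-157,-8]
    - [48,-157,-8]
  roll: [0.03,0.06,0.09,0.09,0.09,0.09]

```text
time: 13.35
eef_pos: [0.4617, -0.2593, 0.1577]
orientation: [-0.0, 0.04, 0.999, 0.0]
wrist_force: [0.6, -0.1, 0.0]
grip_width: 0.0857
finger_force: 0.0
```

```bash
sed -i 's/\.0265/.0285/g' h.py
python3 - <<'E'
from h import *
fit(pickle.load(open("w2.pkl","rb")),.581,-.102,0)
f=shot("w3"); fit(f,.558,-.264,-.08,save="fit3"); r=fit(f,.558,-.264,-.08,rng=.007); plan(*place([[-.073,0,.031]],*r)[0],r[2])
E
```

```text
case [ 0.5812 -0.1036 -0.0156] score -49.5 start -48.2 tongue [ 0.5082 -0.1024  0.0485]
case [ 0.5571 -0.2657 -0.1202] score -47.4 start -44.0 tongue [ 0.4846 -0.2569  0.0485]
case [ 0.557  -0.2657 -0.1231] score -47.4 start -44.0 tongue [ 0.4846 -0.2567  0.0485]
lin [-22.4   3.7 126.9] roll 0.043 at [ 0.462  -0.2588  0.1579] t 13.4 F [-0.21  0.18  0.39]
```

>>> drive_tool:
  hand: [35,35,35,35,35,35,35,35]
  linear:
    - [-10,2,5]
    - [-22,3.7,25]
    - [-22,3.7,60]
    - [-22,3.7,100]
    - [-22,3.7,120]
    - [-22,3.7,126]
    - [-22,3.7,126]
    - [-22,3.7,126]
  roll: [0.03,0.03,0.03,0.03,0.03,0.03,0.03,0.03]

```text
time: 14.2
eef_pos: [0.4851, -0.2572, 0.0338]
orientation: [0.001, 0.054, 0.999, -0.0]
wrist_force: [-0.2, 0.6, 1.3]
grip_width: 0.0299
finger_force: 0.0
```

>>> drive_tool:
  hand: [0,0,0,0,0]
  linear:
    - [0,0,0]
    - [0,0,0]
    - [0,0,0]
    - [0,0,0]
    - [0,0,0]
  roll: [0,0,0,0,0]
  grip_force: 20

```text
time: 14.7
eef_pos: [0.485, -0.2576, 0.0337]
orientation: [0.001, 0.055, 0.998, -0.0]
wrist_force: [-0.7, 3.0, 6.4]
grip_width: 0.0116
finger_force: 24.1
```

>>> drive_tool:
  hand: [0,0,0,0,0,0]
  linear:
    - [-0.5,0,-6]
    - [-1.2,0,-12]
    - [-3.5,0,-23]
    - [-7,0,-34.6]
    - [-11.7,0,-45.5]
    - [-17.3,0,-55.8]
  roll: [0,0,0,0,0,0]

```text
time: 15.3
eef_pos: [0.5014, -0.2593, 0.0892]
orientation: [-0.0, 0.055, 0.998, -0.0]
wrist_force: [0.7, 0.5, -2.7]
grip_width: 0.0112
finger_force: 22.5
```

>>> drive_tool:
  hand: [0,0,0]
  linear:
    - [-6.7,0,-9.8]
    - [-14.3,0,-18.8]
    - [-22.8,0,-27]
  roll: [0,0,0]

```text
time: 15.6
eef_pos: [0.5241, -0.2618, 0.1162]
orientation: [-0.0, 0.055, 0.998, -0.0]
wrist_force: [-1.0, 0.1, -2.6]
grip_width: 0.0117
finger_force: 22.5
```

>>> drive_tool:
  hand: [0,0,0,0,0,0]
  linear:
    - [-9.2,0,-7.4]
    - [-19.2,0,-13.7]
    - [-29.7,0,-19.1]
    - [-40.7,0,-23.4]
    - [-40.7,0,-23.4]
    - [-40.7,0,-23.4]
  roll: [0,0,0,0,0,0]

```text
time: 16.2
eef_pos: [0.5648, -0.2663, 0.1397]
orientation: [0.001, 0.055, 0.998, -0.0]
wrist_force: [-1.4, 0.2, 5.1]
grip_width: 0.0114
finger_force: 23.4
```

>>> drive_tool:
  hand: [0,0,0,0,0,0,0,0]
  linear:
    - [11,0,4.3]
    - [21.5,0,9.7]
    - [31.5,0,16]
    - [40.7,0,23.4]
    - [49.2,0,31.6]
    - [56.8,0,40.6]
    - [63.5,0,50.4]
    - [69.1,0,60.7]
  roll: [0,0,0,0,0,0,0,0]

```text
time: 17.0
eef_pos: [0.4958, -0.2587, 0.0783]
orientation: [0.001, 0.055, 0.998, -0.0]
wrist_force: [1.5, 0.3, 0.5]
grip_width: 0.0116
finger_force: 22.8
```

>>> drive_tool:
  hand: [0,0,0,35,35,35,35]
  linear:
    - [4.7,0,10.9]
    - [6.5,0,16.5]
    - [6.5,0,16.5]
    - [6.5,0,16.5]
    - [6.5,0,16.5]
    - [6.5,0,16.5]
    - [6.5,0,16.5]
  roll: [0,0,0,0,0,0,0]

```text
time: 17.7
eef_pos: [0.4895, -0.258, 0.0614]
orientation: [0.0, 0.055, 0.998, -0.0]
wrist_force: [-0.1, 0.1, -0.1]
grip_width: 0.0301
finger_force: 0.0
```

Run:
```python
from h import *
from rig import grab_frame
s=grab_frame("side"); pickle.dump(s,open("s3b.pkl","wb")); old=pickle.load(open("side.pkl","rb"))
r=(.557,-.2657,-.12)
P=place([[.045-d,0,.0445] for d in(.112,.118,.124,.128)],*r,.004)
uv=proj(s,P).round().astype(int); print(uv.tolist(),[s["img"][v,u].tolist() for u,v in uv],[old["img"][v,u].tolist() for u,v in uv])
b=cv2.resize(cv2.convertScaleAbs(s["img"][190:300,290:410],alpha=1.5),(600,550),interpolation=2)
cv2.imwrite("pics/c3.png",b)
plan(.4793,-.1007,.16,0)
```

```text
[[318, 254], [315, 254], [312, 254], [310, 254]] [[37, 36, 35], [35, 34, 34], [33, 31, 32], [48, 53, 55]] [[56, 55, 54], [58, 60, 58], [45, 45, 45], [44, 47, 47]]
lin [ 27.3 155.2 -98.6] roll -0.11 at [ 0.4894 -0.2579  0.0614] t 17.75 F [ 0.46 -0.35  0.07]
```

View pics/c3.png

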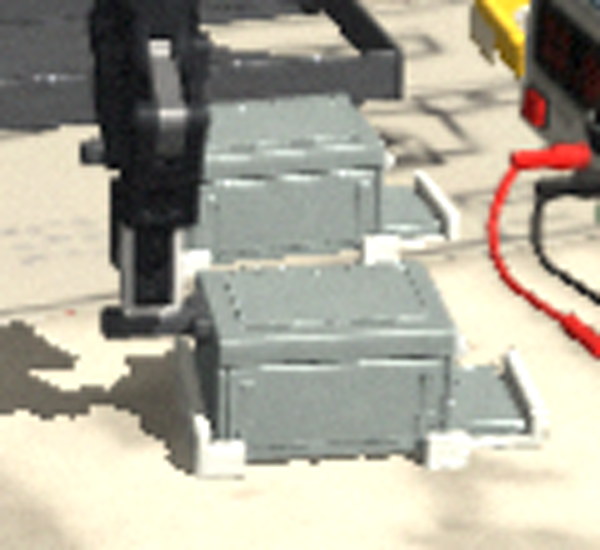

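Crop: case 3 is shut (tongue level at (150,320)) and took about 2.6 N, so it's free. Case 2 behind it is shut too, and it's the stiff one. I'll go back over case 2.

>>> drive_tool:
  hand: [35,35,100,100,100,100,100,100]
  linear:
    - [0,0,-40]
    - [5,10,-85]
    - [12,55,-98]
    - [20,105,-98]
    - [27,150,-98]
    - [27,155,-98]
    - [27,155,-98]
    - [27,155,-98]
  roll: [0,0,-0.05,-0.11,-0.11,-0.11,-0.11,-0.11]

```text
time: 18.55
eef_pos: [0.4796, -0.1015, 0.1593]
orientation: [0.0, -0.0, 1.0, -0.0]
wrist_force: [-0.1, -0.5, 0.0]
grip_width: 0.0851
finger_force: 0.0
```

Run:
```python
from h import *
f=shot("w2d"); r=fit(f,.581,-.102,0,rng=.008)
px=lambda p:p
fit(f,.581,-.102,0.03,rng=.006)
plan(r[0],r[1],.16,r[2]); plan(.5815,-.102,.013,0)
```

```text
case [ 0.5816 -0.1012  0.0157] score -48.7 start -48.0 tongue [ 0.5086 -0.1024  0.0485]
case [ 0.5816 -0.1011  0.0151] score -48.8 start -45.7 tongue [ 0.5086 -0.1022  0.0485]
lin [-102.     0.6   -0.8] roll -0.016 at [ 0.4796 -0.1018  0.1592] t 18.6 F [-0.16 -0.07  0.05]
lin [-1.019e+02 -1.000e-01  1.462e+02] roll -0.001 at [ 0.4796 -0.1018  0.1592] t 18.6 F [-0.16 -0.07  0.05]
```

>>> drive_tool:
  hand: [100,100,100,100,100,100,100,100]
  linear:
    - [-45,0,0]
    - [-90,0,5]
    - [-102,0,25]
    - [-102,0,60]
    - [-102,0,95]
    - [-102,0,125]
    - [-102,0,140]
    - [-102,0,147]
  roll: [-0.01,-0.01,-0.01,-0.01,-0.01,-0.01,-0.01,-0.01]

```text
time: 19.4
eef_pos: [0.5807, -0.1019, 0.0107]
orientation: [-0.001, -0.004, 1.0, 0.0]
wrist_force: [0.2, -0.3, 0.4]
grip_width: 0.0855
finger_force: 0.0
```

>>> drive_tool:
  hand: [100,100,50,50,50,50,50,50]
  linear:
    - [0,0,0]
    - [0,0,0]
    - [0,0,0]
    - [0,0,0]
    - [0,0,0]
    - [0,0,0]
    - [0,0,0]
    - [0,0,0]
  roll: [0,0,0,0,0,0,0,0]
  grip_force: 60

```text
time: 20.2
eef_pos: [0.5823, -0.1014, 0.0138]
orientation: [0.001, -0.005, 1.0, -0.001]
wrist_force: [-1.1, -3.6, 6.7]
grip_width: 0.0594
finger_force: 66.4
```

>>> drive_tool:
  hand: [50,50,50,50,50,50,50,50]
  linear:
    - [0,0,-8]
    - [0,0,-20]
    - [0,0,-38]
    - [0,0,-55]
    - [0,0,-65]
    - [0,0,-70]
    - [0,0,-70]
    - [1,8,-70]
  roll: [0,0,0,0,0,0,0,0]

```text
time: 21.0
eef_pos: [0.58, -0.0931, 0.0814]
orientation: [-0.001, -0.005, 1.0, 0.0]
wrist_force: [-0.2, 0.4, -8.6]
grip_width: 0.0591
finger_force: 67.9
```

>>> drive_tool:
  hand: [50,50,50,50,50,50,50,50]
  linear:
    - [1,15,0]
    - [1,40,0]
    - [2,70,0]
    - [3,105,0]
    - [4,140,0]
    - [5,170,0]
    - [6,188,0]
    - [6,194,0]
  roll: [0,0,0,0,0,0,0,0]

```text
time: 21.8
eef_pos: [0.5714, 0.1041, 0.0816]
orientation: [-0.001, -0.007, 1.0, 0.0]
wrist_force: [1.4, -0.2, -9.2]
grip_width: 0.0593
finger_force: 68.2
```

Run:
```python
from h import *
from rig import telemetry,grab_frame
f=shot("w4"); s=telemetry.state(); print(s["eef_pos"],s["grip_width"],s["wrist_force"],s["finger_force"])
t=grab_frame("side"); 
a=cv2.resize(cv2.convertScaleAbs(f["img"],alpha=1.5),(480,300),interpolation=2)
b=cv2.resize(cv2.convertScaleAbs(t["img"][130:250,250:378],alpha=1.5),(320,300),interpolation=2)
cv2.imwrite("pics/c4.png",np.hstack([a,b]))
```

```text
[0.57153712 0.10372244 0.08162335] 0.05927310676946359 [-0.23808792  0.86699088 -8.72047423] 68.14148604869843
```

View pics/c4.png

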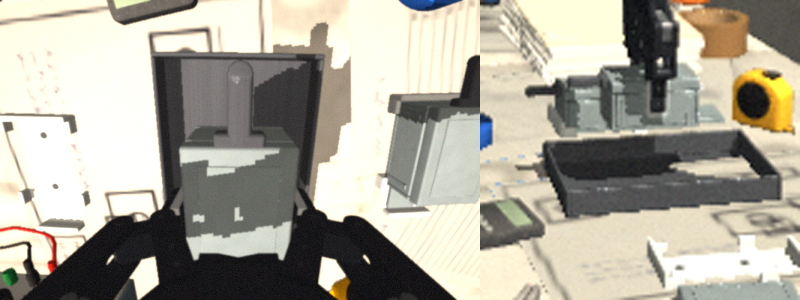

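The wrist view shows the case hanging centred over the tray (tray walls at x≈155 and 322, case at 240), with its empty cradle at left. I'll lower it and release.

>>> drive_tool:
  hand: [50,50,50,50,50,50,50,50]
  linear:
    - [0,-2,15]
    - [0,-2,32]
    - [0,-2,48]
    - [0,-2,59]
    - [0,-2,65]
    - [0,-2,68.5]
    - [0,-2,70.5]
    - [0,-2,70.5]
  roll: [0,0,0,0,0,0,0,0]

```text
time: 22.7
eef_pos: [0.5728, 0.0986, 0.0139]
orientation: [0.001, -0.005, 1.0, -0.0]
wrist_force: [-6.1, -2.0, 2.2]
grip_width: 0.0596
finger_force: 69.5
```

>>> drive_tool:
  hand: [50,50,82,82,82,82,82,82]
  linear:
    - [0,0,0]
    - [0,0,0]
    - [0,0,0]
    - [0,0,0]
    - [0,0,0]
    - [0,0,-10]
    - [0,0,-35]
    - [0,0,-75]
  roll: [0,0,0,0,0,0,0,0]

```text
time: 23.5
eef_pos: [0.5712, 0.0988, 0.0862]
orientation: [-0.002, -0.005, 1.0, -0.0]
wrist_force: [0.5, 0.0, -0.2]
grip_width: 0.0698
finger_force: 0.0
```

>>> drive_tool:
  hand: [82,82,82,82,82,82,82]
  linear:
    - [0,0,-40]
    - [10,0,-74]
    - [50,0,-74]
    - [95,0,-74]
    - [100,0,-74]
    - [100,0,-74]
    - [100,0,-74]
  roll: [0,0,0,0,0,0,0]
  grip_force: 20

```text
time: 24.2
eef_pos: [0.4734, 0.0982, 0.1615]
orientation: [0.001, -0.005, 1.0, 0.0]
wrist_force: [-0.1, 0.4, 0.3]
grip_width: 0.0701
finger_force: 0.0
```

Run:
```python
from h import *
f=shot("w5"); r=fit(f,.572,.101,0.01,rng=.01); plan(*place([[-.073,0,.031]],*r)[0],r[2])
k=4/3; print(back(f,[[207,73],[429,73]],.03))
```

```text
case [0.5736 0.0984 0.0102] score -49.8 start -40.5 tongue [0.5006 0.0977 0.0485]
lin [-26.9  -0.7 130.2] roll -0.0 at [0.4735 0.0981 0.1612] t 24.25 F [-0.3  -0.53  0.03]
[[3.69950281e-01 1.53891198e-04 3.00000000e-02]
 [3.68061084e-01 1.94579767e-01 3.00000000e-02]]
```

>>> drive_tool:
  hand: [35,35,35,35,35,35,35,35]
  linear:
    - [-12,-0.7,5]
    - [-27,-0.7,25]
    - [-27,-0.7,60]
    - [-27,-0.7,100]
    - [-27,-0.7,120]
    - [-27,-0.7,129]
    - [-27,-0.7,129]
    - [-27,-0.7,129]
  roll: [0,0,0,0,0,0,0,0]

```text
time: 25.05
eef_pos: [0.5005, 0.0977, 0.0327]
orientation: [0.001, -0.005, 1.0, 0.0]
wrist_force: [-0.0, 0.0, 0.7]
grip_width: 0.0299
finger_force: 0.0
```

>>> drive_tool:
  hand: [0,0,0,0,0]
  linear:
    - [0,0,0]
    - [0,0,0]
    - [0,0,0]
    - [0,0,0]
    - [0,0,0]
  roll: [0,0,0,0,0]
  grip_force: 20

```text
time: 25.55
eef_pos: [0.5005, 0.0978, 0.0331]
orientation: [0.001, -0.005, 1.0, 0.0]
wrist_force: [1.4, 0.2, 6.0]
grip_width: 0.0114
finger_force: 23.7
```

>>> drive_tool:
  hand: [0,0,0,0,0,0,0]
  linear:
    - [-0.5,0,-6]
    - [-1.2,0,-12]
    - [-2.2,0,-18]
    - [-3.5,0,-23]
    - [-7,0,-34.6]
    - [-11.7,0,-45.5]
    - [-17.3,0,-55.8]
  roll: [0,0,0,0,0,0,0]

```text
time: 26.25
eef_pos: [0.5168, 0.0977, 0.0887]
orientation: [-0.0, -0.005, 1.0, -0.0]
wrist_force: [-1.2, -0.8, -4.4]
grip_width: 0.0114
finger_force: 21.9
```

>>> drive_tool:
  hand: [0,0,0,0,0]
  linear:
    - [-6.7,0,-9.8]
    - [-14.3,0,-18.8]
    - [-22.8,0,-27]
    - [-22.8,0,-27]
    - [-22.8,0,-27]
  roll: [0,0,0,0,0]

```text
time: 26.75
eef_pos: [0.5403, 0.098, 0.1159]
orientation: [0.001, -0.005, 1.0, 0.0]
wrist_force: [-2.8, -0.4, 4.7]
grip_width: 0.0114
finger_force: 22.9
```

>>> drive_tool:
  hand: [35,35,35,35,35,35,35,35]
  linear:
    - [0,0,0]
    - [0,0,0]
    - [0,0,0]
    - [0,0,0]
    - [0,0,-25]
    - [0,0,-60]
    - [0,0,-90]
    - [0,0,-90]
  roll: [0,0,0,0,0,0,0,0]

```text
time: 27.55
eef_pos: [0.5409, 0.0983, 0.209]
orientation: [0.003, -0.005, 1.0, 0.001]
wrist_force: [0.2, -0.1, 0.2]
grip_width: 0.0294
finger_force: 0.0
```

Run:
```python
from h import *
from rig import telemetry
plan(.38,.1,.3,0)
```

```text
lin [160.3   3.5 -92. ] roll 0.01 at [0.5409 0.0983 0.209 ] t 27.55 F [ 0.23 -0.08  0.22]
```

>>> drive_tool:
  hand: [35,35,35,35,35,35,35,35]
  linear:
    - [20,0,-40]
    - [60,0,-70]
    - [105,0,-85]
    - [150,0,-90]
    - [160,0,-90]
    - [160,0,-90]
    - [160,0,-90]
    - [160,0,-90]
  roll: [0,0,0,0,0,0,0,0]

```text
time: 28.35
eef_pos: [0.3805, 0.0964, 0.2936]
orientation: [-0.001, -0.005, 1.0, -0.0]
wrist_force: [0.2, 0.8, -0.2]
grip_width: 0.0298
finger_force: 0.0
```

Run:
```python
from h import *
from rig import grab_frame,telemetry
s=grab_frame("side"); old=pickle.load(open("side.pkl","rb"))
# side: lid-2 angle by dark tongue/lid line against initial picture
g=lambda f:cv2.GaussianBlur(cv2.cvtColor(f["img"],6).astype(np.float32),(0,0),.8)
m=cv2.Sobel(g(s),5,1,0)**2+cv2.Sobel(g(s),5,0,1)**2; m=np.minimum(np.sqrt(m),80)
r=(.5736,.0984,.0102)
for a in np.arange(0,1.5,.1):
    L=lambda d,n,y:[.045-d*np.cos(a)+n*np.sin(a),y,.0385+d*np.sin(a)+n*np.cos(a)]
    P=np.vstack([seg(L(0,.012,-.0285),L(.09,.012,-.0285)),seg(L(0,0,-.0285),L(.09,0,-.0285)),seg(L(.09,.012,-.028),L(.09,.012,.028)),seg(L(.09,.011,0),L(.13,.011,0)),seg(L(.09,.001,0),L(.13,.001,0))])
    uv=proj(s,place(P,*r,.004)).astype(np.float32); print(round(a,1),round(float(cv2.remap(m,uv[None],None,1).mean()),1),end="; ")
print()
# cases 1 and 3 unchanged?
for n,c in(("1",(.556,.294,.02)),("3",(.557,-.2657,-.12))):
    B=place([[x,y,z] for x in(-.085,.075) for y in(-.035,.035) for z in(0,.06)],*c); u=proj(s,B); a,b=u.min(0).astype(int),u.max(0).astype(int)
    d=cv2.absdiff(s["img"],old["img"]).max(2)[a[1]:b[1],a[0]:b[0]]; print(n,d.shape,(d>40).sum())
    A=old["img"][a[1]:b[1],a[0]:b[0]]; R=cv2.matchTemplate(s["img"][a[1]-8:b[1]+8,a[0]-8:b[0]+8],A,cv2.TM_CCOEFF_NORMED); print(cv2.minMaxLoc(R)[1::2])
st=telemetry.state();print(st["time"],st["eef_pos"],st["wrist_force"])
```

```text
0.0 62.5; 0.1 61.0; 0.2 46.5; 0.3 30.0; 0.4 37.2; 0.5 46.6; 0.6 52.3; 0.7 55.4; 0.8 73.5; 0.9 50.7; 1.0 36.6; 1.1 30.2; 1.2 25.2; 1.3 22.6; 1.4 24.7; 
1 (31, 59) 116
(0.8613199591636658, (8, 8))
3 (49, 91) 230
(0.8741326928138733, (8, 8))
28.4 [0.38039421 0.09634527 0.29363835] [0.60190991 0.40266161 0.16536793]
```

```bash
python3 -c "
from rig import job; print(job.sign_off())"
```

```text
the job is handed in; nothing more can be done
None
```

The job is handed in: the middle case was the stiff one and now sits upright in the reject tray with its lid standing at about 0.8 rad. The left and right cases are shut in their cradles, the bystanders were not touched, and it took about 28 s of the 72 s allowed; sign-off returned no verdict.

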